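Lay out the make-up mat for the next client

TASK

Lay the white mat for the client, who sits at its pink-striped edge: as seen from that seat, stand the teal pot centred on the left ring, the copper pot on the right ring and the foundation bottle on the small ring between them, each pot closed fully with its own lid. Keep the bottle upright throughout, and leave the hair clip, the brush cup and the mirror where they are.

Things in the scene. Friction and masses are not known exactly. Their poses are not given: they have to be found in the camera images.
- mat: white mat 270 x 150 x 2 mm, fixed, turned any way round. Origin: centre of its underside. Its pink-striped long edge is the -y edge; the client sits there looking along +y, so left is -x and right is +x. Three printed grey rings, in a row along y = 0: left (62 mm across) at x = -85 mm, small middle one (40 mm) at x = 0, right (48 mm) at x = +85 mm
- teal_pot_c (a point): centre (half-way up) of the open teal round pot, 56 mm across, 34 mm high, wall 4 mm (mouth 48 mm), hard floor 6 mm up; the cream-coloured filling seen inside is only for looks. 120 g, loose, stands upright on the table; z up
- copper_pot_c (a point): centre (half-way up) of the open copper-brown round pot, 42 mm across, 34 mm high, wall 4 mm (mouth 34 mm), filled like the teal pot. 120 g, loose, stands upright on the table; z up
- teal_lid_c (a point): centre (half-way up) of the teal pot's lid, 22 mm high: teal disc 56 mm across, 14 mm thick, thin brass circle on top; under it a white plug 8 mm deep, 44 mm across, tapering to 34. Lies plug down on the table, disc 8 to 22 mm up; z up. Fully on, the plug is in the mouth, the disc on the rim, and this point 20 mm above the pot's centre. Fits only the teal pot; 50 g
- copper_lid_c (a point): centre (half-way up) of the copper pot's lid: same build and heights as the teal lid, but copper-brown, disc 42 mm across, plug 30 mm across tapering to 20 mm; 50 g; lies plug down on the table; z up. It fits only the copper pot; fully on, this point is 20 mm above the pot's centre
- bottle_c (a point): centre (half-way up) of the pale beige foundation bottle with black cap: round body 34 mm across from the underside to 56 mm up, cap 23 mm across from there to 80 mm, 80 mm high in all; 140 g, loose, standing upright on the table; z up
- hair_clip: bystander: small spotted brown hair clip, about 75 x 14 x 8 mm, lying loose on the table; origin at the centre of its underside
- brush_cup: bystander: white cup 80 mm across and 90 mm high full of make-up brushes that stand up to 170 mm above the table; loose, 0.6 kg; origin at the centre of its underside
- mirror: bystander: round white pocket mirror, 90 mm across, 12 mm thick, lying loose on the table; origin at the centre of its underside
There are look-alikes about, which are no part of the job. Leave any green or red look-alike of the part that bears copper_lid_c alone.

How it is judged (in metres and radians):
At the end, for the whole second after the job is handed in: Teal pot, bottle and copper pot stand upright (4.5 degrees) on the left, middle and right rings, each within 12 mm of its ring's centre along each mat axis; each lid is level on its own pot, centred within 5 mm and fully down within 3 mm; all five are released and at rest (x of teal_pot_c in the frame of mat between -0.097 and -0.073 m and y of teal_pot_c in the frame of mat between -0.012 and 0.012 m and z of teal_pot_c in the frame of mat between 0.016 and 0.022 m and angle between each of teal_pot_c, copper_pot_c, bottle_c, teal_lid_c, copper_lid_c's own z axis and vertical below 0.08 rad and x of copper_pot_c in the frame of mat between 0.073 and 0.097 m and y of copper_pot_c in the frame of mat between -0.012 and 0.012 m and z of copper_pot_c in the frame of mat between 0.016 and 0.022 m and x of bottle_c in the frame of mat between -0.012 and 0.012 m and y of bottle_c in the frame of mat between -0.012 and 0.012 m and z of bottle_c in the frame of mat between 0.039 and 0.045 m and horizontal distance between teal_lid_c and teal_pot_c below 0.005 m and z of teal_lid_c in the frame of teal_pot_c between 0.017 and 0.023 m and horizontal distance between copper_lid_c and copper_pot_c below 0.005 m and z of copper_lid_c in the frame of copper_pot_c between 0.017 and 0.023 m and linear speed of each of teal_pot, copper_pot, bottle, teal_lid, copper_lid below 0.02 m/s); the robot touches nothing.
It fails at once if the bottle is tipped over (angle between bottle_c's own z axis and vertical above 0.6 rad).
It fails at once if the hair clip is pushed away by more than 20 mm (distance of hair_clip from where it was at the start of the episode above 0.02 m).
It fails at once if the brush cup is pushed away by more than 20 mm (distance of brush_cup from where it was at the start of the episode above 0.02 m).
It fails at once if the mirror is pushed away by more than 20 mm (distance of mirror from where it was at the start of the episode above 0.02 m).
It also fails if it takes over 120 s, if anything falls off the work surface, if the arm or the gripper's body presses on something with over 40 N, if the wrist force passes 120 N, or if a joint passes its speed limit or range.

ROBOT

A 6-joint arm with a two-finger parallel gripper is mounted at the origin on the work surface. World frame = base frame: x ahead of the robot, y to its left, z up, the work surface at z = 0. Lengths are in m, angles in degrees, forces in N, time in s.
With the tool pointing down it reaches from about 0.4 to 0.825 m from the base axis. Payload 7 kg.
Tool frame: the origin (TCP) lies at the very end of the fingers, on their centre line; the grasp point (between the pads) lies 19 mm behind it (r.hold_point_z is the distance from the TCP to the grasp point, in m); z points along the fingers, y is the line along which they close (so a half turn about z gives the same grasp; the last joint's range is limited). The gripper opens to 88 mm and grips with 3 to 60 N. Pads are 19 mm wide; open, the fingers measure 130 mm over their backs; the gripper's body (78 mm by 193 mm) begins 47 mm behind the grasp point.
Start: joints at [-51.618, 20.546, 0.682, 0, -70.136, -16.507], TCP at [0.251, -0.626, 0.227] pointing down, gripper open.
Joint ranges: [-176.03, 176.03], [-82.01, 121.73], [-58.28, 71.71], [-173.87, 95.51], [-174.79, -0.11], [-173.66, 173.66]. Speed limits (degrees/s): [136.94, 136.94, 172.46, 180, 180, 180].

INTERFACE

Orientations are given as [roll, pitch, yaw] about the fixed x, y, z axes, in that order (R = Rz(yaw) Ry(pitch) Rx(roll)).
In Python, from plant import telemetry, vision, workorder, r gives the robot as it stands.
- The arm moves only by the tool move_arm, never from a script. Its argument "plan" is a list of rows, each a list of 7 numbers: the opening, from -1 (shut) to 1 (fully open), so that 0 is half open, then the shift along the world's x, y, z in m, then the turn, a rotation vector about the world's x, y, z in degrees. In form: [[fingers, dx, dy, dz, ax, ay, az], ...]. A call has 1 to 20 rows; each row shifts and turns the commanded pose from where the row before left it; what a row does not reach is not made up. A row lasts 1/8 s, in which the tool goes at most 62.5 mm and 10.7 degrees, less where a joint would pass 70% of its speed; a pose out of reach is approached as far as the arm can. A call is refused whole if a number of a shift passes 0.0625 or a number of a turn 10.7, either way. A call with a gripper value outside its range is refused whole. The fingers move at their own pace and stop on an object; "force" is the grip in N (left out, the last holds). Time passes only in rows, so rows that do not move let the fingers close. It gives the time, the measured TCP pose, the force, the opening and the grip force at its end, in the units of the state.
- telemetry.get_state(): the state, without advancing time (a new reading comes with each control period).
- vision.capture(name): name is "scene" or "top"; returns a dict with "img" (420x560x3 uint8, red, green, blue), "depth" (420x560 float32, m along the optical axis (not along the pixel's ray), 0 where there is no reading), "intrinsics" (3x3 intrinsics, pixels), "R" (3x3) and "t" (3): a world point X has camera coordinates R X + t. Camera axes: x right, y down, z forward; pixel columns grow to the right and rows downward; lengths in m; the calibration is good to about 2 mm. A picture is of the moment at which its call begins.
- workorder.close_job(): hands the job in; it is judged then, once.
The state is a dict: "time_s": time; "joints": joint angles; "qd": joint speeds; "joint_torque": joint torques, N m; "tcp_pos": TCP position; "eef_rot": TCP orientation; "contact_force": force on the tool from outside, world axes, zero at the start; "moment": the same for the moment, N m; "gripper_width": finger opening in m; "gripper_force": force on a finger pad.
Only numpy, scipy, OpenCV 4.12 (cv2) and the standard library are available. Lean on these libraries where they do the work, as an engineer would, in place of code of your own. Each camera call takes 0.05 s, during which the arm holds its last target. There are 200 camera calls.

## Working session

There is one attempt and no reset: what is moved stays moved. The work goes in short steps, Python scripts to look and compute and a tool call to move; the robot and the scene stay as the last step left them, time stands still between calls to the robot, and variables do not carry over. Pictures are saved under pics/ and viewed, at most 14 in all, crops included, and the job is handed in when it is done.

Besides the shell and the picture viewer there is one more tool, called after ">>>" by a JSON object that holds its "name" and its "arguments", one argument or row to a line. move_arm: Moves the arm, as the interface text tells. Its arguments: {"type":"object","properties":{"plan":{"type":"array"},"force":{"type":"number"}},"required":["plan"]}

```bash
mkdir -p pics; ls; cat > h.py <<'E'
import numpy as np, cv2
from plant import telemetry, vision, workorder, r
def cap(n,f=None):
    c=vision.capture(n)
    if f: cv2.imwrite('pics/'+f,cv2.cvtColor(c['img'],cv2.COLOR_RGB2BGR))
    return c
def ray(c,u,v,z):
    K,R,t=c['intrinsics'],np.array(c['R']),np.array(c['t'])
    d=R.T@np.linalg.solve(K,[u,v,1.]); o=-R.T@t
    return o+d*(z-o[2])/d[2]
def pts(c):
    K,R,t=c['intrinsics'],np.array(c['R']),np.array(c['t'])
    v,u=np.mgrid[:420,:560]; d=c['depth']
    P=np.stack([(u-K[0,2])/K[0,0]*d,(v-K[1,2])/K[1,1]*d,d],-1)
    return (P-t)@R
E
python3 - <<'E'
from h import *
for n in('top','scene'):
    c=cap(n,n+'0.png'); print(n,c['intrinsics'],-c['R'].T@c['t'],c['R'])
print(telemetry.get_state(),r.hold_point_z)
E
```

```text
pics
top [[379.68795035   0.         277.52765363]
 [  0.         379.68795035 209.42580095]
 [  0.           0.           1.        ]] [0.52294249 0.03419085 0.95687   ] [[-2.18977683e-03 -9.99997116e-01 -9.86489146e-04]
 [-9.98047540e-01  2.24708294e-03 -6.24184071e-02]
 [ 6.24204438e-02  8.47880685e-04 -9.98049583e-01]]
scene [[530.67370352   0.         275.64313164]
 [  0.         530.67370352 202.22058117]
 [  0.           0.           1.        ]] [1.41387037 0.66148498 1.28171687] [[-0.62592439  0.779876    0.00347623]
 [ 0.59051542  0.47684672 -0.65108275]
 [-0.50942144 -0.40547581 -0.75899879]]
{'time_s': 0.1, 'joints': array([-5.16185654e+01,  2.05882905e+01,  6.39302856e-01, -1.78580787e-02,
       -7.01351384e+01, -1.65102108e+01]), 'qd': array([-0.05113744, -0.14226985,  0.01469903, -0.00876475,  0.06137188,
        0.03240968]), 'joint_torque': array([ 6.30781269e-04, -5.84163630e+01,  2.93752688e+01,  7.01553673e+00,
        1.01409119e-02, -9.36079937e-05]), 'tcp_pos': array([ 0.25130508, -0.62601026,  0.22570728]), 'eef_rot': array([ 1.79914571e+02, -7.81330391e-03, -1.58134851e+02]), 'contact_force': array([-0.03926174,  0.10985226, -0.22249102]), 'moment': array([-0.0213389 ,  0.02411178, -0.04773475]), 'gripper_force': 0.0, 'gripper_width': 0.08784715777082569} 0.0188
```

View pics/top0.png

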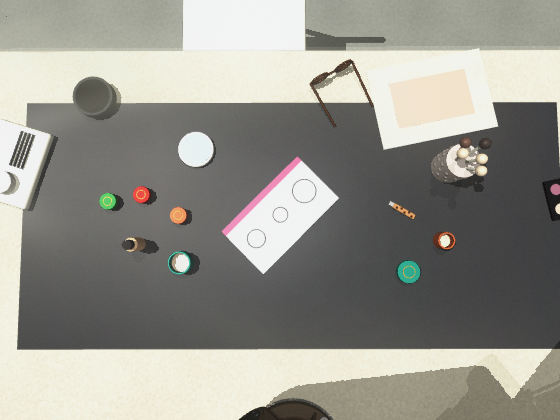

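View pics/scene0.png

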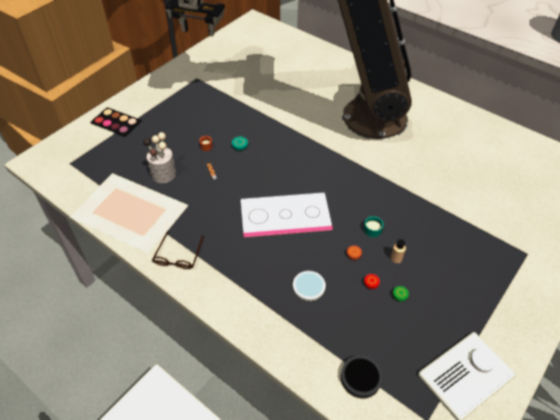

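The scene view confirms the top view. In the top view: teal pot (180,263), bottle (133,244), copper pot (445,240), teal lid (409,272), and mat rings at L (304,191), M (280,215), R (256,238).
Copper lid candidates: orange-brown (178,215), red (141,195) and green (108,201). I choose (178,215) by its colour and will check it in a crop.

```bash
cat >> h.py <<'E'
def disc(c,u,v,ztop,rad=16,zmin=None,show=True):
    """points by depth height near a pixel: circle-fit of the top-face pixels"""
    P=pts(c); m=np.zeros((420,560),np.uint8)
    m[(np.abs(P[...,2]-ztop)<0.007)&(c['depth']>0)]=255
    w=np.zeros_like(m); cv2.circle(w,(int(u),int(v)),rad,255,-1); m&=w
    k,_=cv2.findContours(m,cv2.RETR_EXTERNAL,cv2.CHAIN_APPROX_NONE)
    if not k: return None
    k=max(k,key=cv2.contourArea); (a,b),rr=cv2.minEnclosingCircle(k)
    x=cv2.fitEllipse(k) if len(k)>5 else None
    u0,v0=x[0] if x else (a,b)
    p=ray(c,u0,v0,ztop); return p,(u0,v0),(x[1] if x else rr),np.median(P[m>0][:,2])
E
python3 - <<'E'
from h import *
c=cap('top'); s=cap('scene')
T=dict(tpot=(180,263,.034),cpot=(445,240,.034),tlid=(409,272,.022),clid=(178,215,.022),bot=(130,244,.08),red=(141,195,.022),green=(108,201,.022))
for n,(u,v,z) in T.items(): print(n,disc(c,u,v,z))
S=dict(tpot=(373,225,.034),cpot=(206,142,.034),tlid=(240,143,.022),clid=(354,252,.022),bot=(400,243,.08))
for n,(u,v,z) in S.items(): print('S',n,disc(s,u,v,z))
g=cv2.cvtColor(c['img'],cv2.COLOR_RGB2HSV)
m=((g[...,2]>200)&(g[...,1]<40)).astype(np.uint8)*255
w=np.zeros_like(m);cv2.circle(w,(280,215),75,255,-1);m&=w
pk=(((g[...,0]>150)&(g[...,1]>80)&(g[...,2]>150)).astype(np.uint8)*255)&w
k=max(cv2.findContours(m|pk,0,1)[0],key=cv2.contourArea)
b=cv2.boxPoints(cv2.minAreaRect(k)); q=np.array([ray(c,*p,.002) for p in b]); print('mat box',b,q,q.mean(0),np.linalg.norm(q[1]-q[0]),np.linalg.norm(q[2]-q[1]))
i=cv2.cvtColor(c['img'],cv2.COLOR_RGB2BGR)
cr=lambda a,b,w,h:cv2.resize(i[b:b+h,a:a+w],(400,300),interpolation=3)
cv2.imwrite('pics/crop.png',np.vstack([np.hstack([cr(90,180,120,90),cr(390,210,120,90)]),np.hstack([cr(220,160,120,90),cr(400,130,120,90)])]))
# rings: dark contours inside mat
gr=cv2.cvtColor(c['img'],cv2.COLOR_RGB2GRAY)
bl=cv2.adaptiveThreshold(gr,255,0,1,15,12)
for (u,v,R) in((304,191,15),(280,215,10),(256,238,12)):
    w=np.zeros_like(m);cv2.circle(w,(u,v),R,255,-1)
    y,x=np.nonzero(bl&w); e=cv2.fitEllipse(np.stack([x,y],1).astype(np.float32)); print('ring',e,ray(c,*e[0],.002))
E
```

```text
tpot (array([0.452645  , 0.27326386, 0.034     ]), (178.9669952392578, 262.5563049316406), (21.98480987548828, 23.009502410888672), np.float64(0.03397461478129062))
cpot (array([ 0.5050719 , -0.37201047,  0.034     ]), (445.6313171386719, 240.1964569091797), (16.420194625854492, 17.54253387451172), np.float64(0.033589581768217365))
tlid (array([ 0.4291318 , -0.28319389,  0.022     ]), (407.9971008300781, 271.3883361816406), (21.763090133666992, 22.949037551879883), np.float64(0.02283486075491955))
clid (array([0.56818875, 0.28037455, 0.022     ]), (178.0060272216797, 215.00234985351562), (16.10157012939453, 16.384756088256836), np.float64(0.022731101750333455))
bot (array([0.49794913, 0.38225156, 0.08      ]), (126.70301818847656, 244.38368225097656), (9.109143257141113, 10.350802421569824), np.float64(0.08041326001955688))
red (array([0.61969454, 0.37229899, 0.022     ]), (141.15419006347656, 194.2886505126953), (16.085979461669922, 16.712480545043945), np.float64(0.022389871483939474))
green (array([0.60336956, 0.45481111, 0.022     ]), (107.64627075195312, 200.94058227539062), (16
[... 974 characters left out ...]
.50003 197.5    ]
 [263.00003 273.     ]] [[ 0.52869825  0.17707513  0.002     ]
 [ 0.71991424 -0.01353119  0.002     ]
 [ 0.61247953 -0.11897953  0.002     ]
 [ 0.42389477  0.07157846  0.002     ]] [0.5712467  0.02903572 0.002     ] 0.2699894881882512 0.150537603308821
ring ((303.701904296875, 190.52682495117188), (23.307558059692383, 23.59857749938965), 98.25341033935547) [ 0.63037364 -0.03125781  0.002     ]
ring ((279.8862609863281, 214.2459716796875), (14.839509010314941, 15.099440574645996), 10.165794372558594) [0.57048919 0.02909023 0.002     ]
ring ((255.92279052734375, 238.15048217773438), (18.11245346069336, 18.345706939697266), 39.78960037231445) [0.51060029 0.08934652 0.002     ]
```

View pics/crop.png

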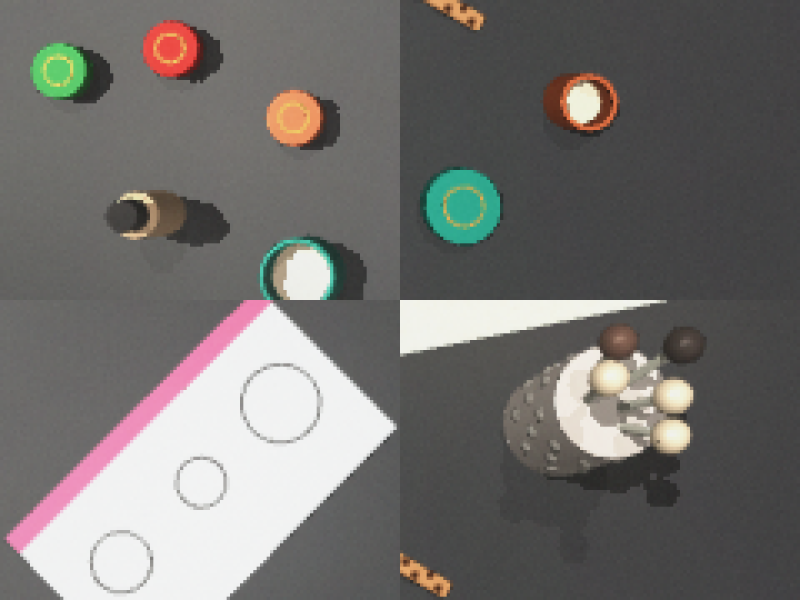

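The crop confirms the choice: (178,215) is the orange-brown lid with the brass circle, and the red and green ones are look-alikes. The left ring is at (0.630,-0.031), which is the right-hand end in the image, and the pink edge is up-left. I'll start with the copper pot, closing along mat y (yaw -45).

>>> {"name": "move_arm", "arguments": {
  "plan": [
    [0.6, 0.023, 0.023, 0, 0, 0, 10.3],
    [0.6, 0.023, 0.023, 0, 0, 0, 10.3],
    [0.6, 0.023, 0.023, 0, 0, 0, 10.3],
    [0.6, 0.023, 0.023, 0, 0, 0, 10.3],
    [0.6, 0.023, 0.023, 0, 0, 0, 10.3],
    [0.6, 0.023, 0.023, 0, 0, 0, 10.3],
    [0.6, 0.023, 0.023, 0, 0, 0, 10.3],
    [0.6, 0.023, 0.023, 0, 0, 0, 10.3],
    [0.6, 0.023, 0.023, 0, 0, 0, 10.3],
    [0.6, 0.023, 0.023, 0, 0, 0, 10.3],
    [0.6, 0.023, 0.023, 0, 0, 0, 10.1],
    [0.6, 0, 0, 0, 0, 0, 0],
    [0.6, 0, 0, 0, 0, 0, 0]
  ],
  "force": 15
}}

```text
time_s: 1.82
tcp_pos: [0.5042, -0.3734, 0.2264]
eef_rot: [180.0, 0.0, -45.1]
contact_force: [0.5, -0.3, -0.1]
gripper_width: 0.0704
gripper_force: 0.0
```

```bash
python3 - <<'E'
from h import *
c=cap('top','t1.png')
E
```

```text
(no output)
```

View pics/t1.png

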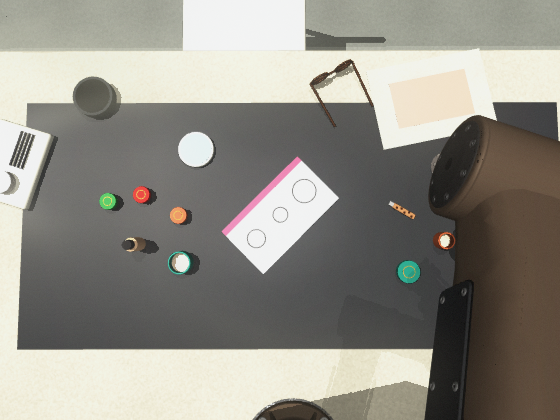

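The arm hides the gripper in this view, but the cup and its surroundings are untouched. I'll descend on the copper pot at (445,240).

>>> {"name": "move_arm", "arguments": {
  "plan": [
    [0.6, 0.001, 0.0015, -0.04, 0, 0, 0],
    [0.6, 0, 0, -0.04, 0, 0, 0],
    [0.6, 0, 0, -0.04, 0, 0, 0],
    [0.6, 0, 0, -0.04, 0, 0, 0],
    [0.6, 0, 0, -0.03, 0, 0, 0],
    [0.6, 0, 0, -0.015, 0, 0, 0],
    [0.6, 0, 0, -0.012, 0, 0, 0],
    [0.6, 0, 0, 0, 0, 0, 0],
    [-0.4, 0, 0, 0, 0, 0, 0],
    [-0.4, 0, 0, 0, 0, 0, 0],
    [-0.4, 0, 0, 0, 0, 0, 0],
    [-0.4, 0, 0, 0, 0, 0, 0],
    [-0.4, 0, 0, 0, 0, 0, 0],
    [-0.4, 0, 0, 0, 0, 0, 0]
  ],
  "force": 15
}}

```text
time_s: 3.62
tcp_pos: [0.5058, -0.372, 0.0101]
eef_rot: [-180.0, -0.0, -45.0]
contact_force: [-0.6, 2.0, 4.9]
gripper_width: 0.0418
gripper_force: 15.0
```

>>> {"name": "move_arm", "arguments": {
  "plan": [
    [-0.4, 0, 0, 0.03, 0, 0, 0],
    [-0.4, 0, 0, 0.04, 0, 0, 0],
    [-0.4, 0, 0.03, 0.02, 0, 0, 0],
    [-0.4, 0.001, 0.045, 0, 0, 0, 0],
    [-0.4, 0.001, 0.045, 0, 0, 0, 0],
    [-0.4, 0.001, 0.045, 0, 0, 0, 0],
    [-0.4, 0.001, 0.045, 0, 0, 0, 0],
    [-0.4, 0.001, 0.045, 0, 0, 0, 0],
    [-0.4, 0, 0.045, 0, 0, 0, 0],
    [-0.4, 0, 0.045, 0, 0, 0, 0],
    [-0.4, 0, 0.045, 0, 0, 0, 0],
    [-0.4, 0, 0.045, 0, 0, 0, 0],
    [-0.4, 0, 0.026, 0, 0, 0, 0],
    [-0.4, 0, 0, 0, 0, 0, 0],
    [-0.4, 0, 0, 0, 0, 0, 0]
  ]
}}

```text
time_s: 5.5
tcp_pos: [0.51, 0.0887, 0.0992]
eef_rot: [179.9, 0.0, -45.0]
contact_force: [-0.2, -0.4, -2.5]
gripper_width: 0.0419
gripper_force: 15.0
```

>>> {"name": "move_arm", "arguments": {
  "plan": [
    [-0.4, 0.001, 0.0005, -0.03, 0, 0, 0],
    [-0.4, 0, 0, -0.03, 0, 0, 0],
    [-0.4, 0, 0, -0.015, 0, 0, 0],
    [-0.4, 0, 0, -0.008, 0, 0, 0],
    [-0.4, 0, 0, -0.004, 0, 0, 0],
    [-0.4, 0, 0, 0, 0, 0, 0],
    [0.4, 0, 0, 0, 0, 0, 0],
    [0.4, 0, 0, 0, 0, 0, 0],
    [0.4, 0, 0, 0, 0, 0, 0],
    [0.4, 0, 0, 0.03, 0, 0, 0],
    [0.4, 0, 0, 0.05, 0, 0, 0],
    [0.4, 0, 0.03, 0.05, 0, 0, 0],
    [0.2, 0, 0.045, 0, 0, 0, 0],
    [0.2, 0, 0.045, 0, 0, 0, 0],
    [0.2, 0, 0.045, 0, 0, 0, 0],
    [0.2, 0, 0.045, 0, 0, 0, 0],
    [0.2, -0.012, 0.045, 0, 0, 0, 0],
    [0.2, 0, 0.037, 0, 0, 0, 0],
    [0.2, 0, 0, 0, 0, 0, 0],
    [0.2, 0, 0, 0, 0, 0, 0]
  ]
}}

```text
time_s: 8.0
tcp_pos: [0.4992, 0.3812, 0.1423]
eef_rot: [180.0, 0.0, -45.0]
contact_force: [-0.1, -0.3, -0.2]
gripper_width: 0.0527
gripper_force: 0.0
```

```bash
python3 - <<'E'
from h import *
c=cap('top','t2.png')
print(disc(c,255,238,.036)); print(disc(c,130,244,.08))
E
```

```text
(array([0.51136133, 0.08812496, 0.036     ]), (255.61607360839844, 238.01783752441406), (16.224594116210938, 16.36421775817871), np.float64(0.03623163528364945))
(array([0.5004104 , 0.38006212, 0.08      ]), (127.67796325683594, 243.30838012695312), (6.4322333335876465, 10.527702331542969), np.float64(0.08050013812461622))
```

View pics/t2.png

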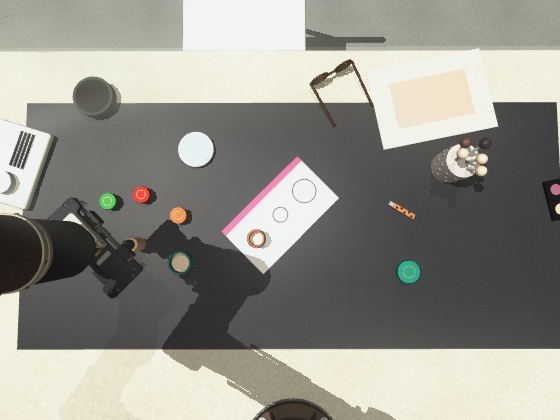

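The copper pot stands on the right ring (256,238) within about 1.5 mm, and the gripper's long side lies along its closing line. Next is the bottle.

>>> {"name": "move_arm", "arguments": {
  "plan": [
    [0.2, -0.001, 0.001, -0.04, 0, 0, 0],
    [0.2, 0, 0, -0.04, 0, 0, 0],
    [0.2, 0, 0, -0.025, 0, 0, 0],
    [0.2, 0, 0, -0.01, 0, 0, 0],
    [0.2, 0, 0, 0, 0, 0, 0],
    [-0.5, 0, 0, 0, 0, 0, 0],
    [-0.5, 0, 0, 0, 0, 0, 0],
    [-0.5, 0, 0, 0, 0, 0, 0],
    [-0.5, 0, 0, 0, 0, 0, 0],
    [-0.5, 0, 0, 0, 0, 0, 0]
  ],
  "force": 15
}}

```text
time_s: 9.3
tcp_pos: [0.499, 0.3832, 0.0285]
eef_rot: [-179.9, -0.0, -45.0]
contact_force: [-1.1, 0.2, 6.2]
gripper_width: 0.0335
gripper_force: 15.0
```

>>> {"name": "move_arm", "arguments": {
  "plan": [
    [-0.5, 0, 0, 0.03, 0, 0, 0],
    [-0.5, 0, 0, 0.04, 0, 0, 0],
    [-0.5, 0, -0.02, 0.03, 0, 0, 0],
    [-0.5, 0.008, -0.035, 0, 0, 0, 0],
    [-0.5, 0.008, -0.04, 0, 0, 0, 0],
    [-0.5, 0.008, -0.04, 0, 0, 0, 0],
    [-0.5, 0.008, -0.04, 0, 0, 0, 0],
    [-0.5, 0.008, -0.04, 0, 0, 0, 0],
    [-0.5, 0.008, -0.04, 0, 0, 0, 0],
    [-0.5, 0.008, -0.04, 0, 0, 0, 0],
    [-0.5, 0.008, -0.04, 0, 0, 0, 0],
    [-0.5, 0.008, -0.02, 0, 0, 0, 0],
    [-0.5, 0, 0, 0, 0, 0, 0],
    [-0.5, 0, 0, 0, 0, 0, 0]
  ]
}}

```text
time_s: 11.05
tcp_pos: [0.57, 0.0278, 0.1272]
eef_rot: [180.0, 0.0, -45.0]
contact_force: [0.2, 0.4, -0.6]
gripper_width: 0.0336
gripper_force: 15.0
```

>>> {"name": "move_arm", "arguments": {
  "plan": [
    [-0.5, 0.001, 0.0015, -0.03, 0, 0, 0],
    [-0.5, 0, 0, -0.03, 0, 0, 0],
    [-0.5, 0, 0, -0.02, 0, 0, 0],
    [-0.5, 0, 0, -0.01, 0, 0, 0],
    [-0.5, 0, 0, -0.006, 0, 0, 0],
    [-0.5, 0, 0, 0, 0, 0, 0],
    [0.2, 0, 0, 0, 0, 0, 0],
    [0.2, 0, 0, 0, 0, 0, 0],
    [0.2, 0, 0, 0, 0, 0, 0],
    [0.2, 0, 0, 0.03, 0, 0, 0],
    [0.2, 0, 0, 0.04, 0, 0, 0],
    [0.2, 0, 0, 0.05, 0, 0, 0],
    [0.7, -0.02, 0.04, 0, 0, 0, 0],
    [0.7, -0.02, 0.04, 0, 0, 0, 0],
    [0.7, -0.02, 0.04, 0, 0, 0, 0],
    [0.7, -0.02, 0.04, 0, 0, 0, 0],
    [0.7, -0.02, 0.04, 0, 0, 0, 0],
    [0.7, -0.018, 0.044, 0, 0, 0, 0],
    [0.7, 0, 0, 0, 0, 0, 0],
    [0.7, 0, 0, 0, 0, 0, 0]
  ]
}}

```text
time_s: 13.55
tcp_pos: [0.4533, 0.273, 0.1516]
eef_rot: [180.0, 0.0, -45.0]
contact_force: [0.5, 0.0, -0.1]
gripper_width: 0.074
gripper_force: 0.0
```

```bash
python3 - <<'E'
from h import *
c=cap('top','t3.png')
print(disc(c,280,213,.082)); print(disc(c,255,238,.036)); print(disc(c,180,263,.034))
E
```

```text
(array([0.56997574, 0.02924618, 0.082     ]), (280.0, 212.7435760498047), (8.71667194366455, 9.022623062133789), np.float64(0.08273383021800787))
(array([0.51136133, 0.08812496, 0.036     ]), (255.61607360839844, 238.01783752441406), (16.224594116210938, 16.36421775817871), np.float64(0.03666104282980993))
(array([0.45299147, 0.27302908, 0.034     ]), (179.0662078857422, 262.4116516113281), (21.194795608520508, 21.83635139465332), np.float64(0.033521461976216374))
```

View pics/t3.png

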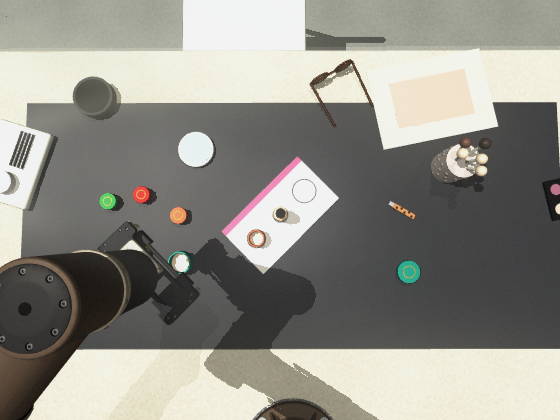

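The bottle stands centred on the middle ring (280,213). The gripper is over the teal pot, so I'll grasp it.

>>> {"name": "move_arm", "arguments": {
  "plan": [
    [0.7, -0.0005, 0, -0.04, 0, 0, 0],
    [0.7, 0, 0, -0.04, 0, 0, 0],
    [0.7, 0, 0, -0.035, 0, 0, 0],
    [0.7, 0, 0, -0.017, 0, 0, 0],
    [0.7, 0, 0, -0.01, 0, 0, 0],
    [0.7, 0, 0, 0, 0, 0, 0],
    [0, 0, 0, 0, 0, 0, 0],
    [0, 0, 0, 0, 0, 0, 0],
    [0, 0, 0, 0, 0, 0, 0],
    [0, 0, 0, 0, 0, 0, 0],
    [0, 0, 0, 0, 0, 0, 0],
    [0, 0, 0, 0.03, 0, 0, 0],
    [0, 0, 0, 0.05, 0, 0, 0],
    [0, 0, 0, 0.06, 0, 0, 0],
    [0, 0, 0, 0, 0, 0, 0]
  ],
  "force": 15
}}

```text
time_s: 15.48
tcp_pos: [0.455, 0.2753, 0.1545]
eef_rot: [-179.5, 0.0, -45.0]
contact_force: [-0.7, -0.9, -0.9]
gripper_width: 0.0556
gripper_force: 15.0
```

>>> {"name": "move_arm", "arguments": {
  "plan": [
    [0, 0.022, -0.038, 0, 0, 0, 0],
    [0, 0.022, -0.038, 0, 0, 0, 0],
    [0, 0.022, -0.038, 0, 0, 0, 0],
    [0, 0.022, -0.038, 0, 0, 0, 0],
    [0, 0.022, -0.038, 0, 0, 0, 0],
    [0, 0.022, -0.038, 0, 0, 0, 0],
    [0, 0.022, -0.038, 0, 0, 0, 0],
    [0, 0.022, -0.038, 0, 0, 0, 0],
    [0, 0, 0, 0, 0, 0, 0],
    [0, 0, 0, 0, 0, 0, 0],
    [0, 0, 0, 0, 0, 0, 0]
  ]
}}

```text
time_s: 16.85
tcp_pos: [0.6284, -0.0301, 0.1493]
eef_rot: [180.0, 0.0, -45.0]
contact_force: [0.5, 0.0, -0.4]
gripper_width: 0.0558
gripper_force: 15.0
```

>>> {"name": "move_arm", "arguments": {
  "plan": [
    [0, 0.002, -0.001, -0.04, 0, 0, 0],
    [0, 0, 0, -0.04, 0, 0, 0],
    [0, 0, 0, -0.035, 0, 0, 0],
    [0, 0, 0, -0.014, 0, 0, 0],
    [0, 0, 0, -0.008, 0, 0, 0],
    [0, 0, 0, 0, 0, 0, 0],
    [0.7, 0, 0, 0, 0, 0, 0],
    [0.7, 0, 0, 0, 0, 0, 0],
    [0.7, 0, 0, 0, 0, 0, 0],
    [0.7, 0, 0, 0.03, 0, 0, 0],
    [0.7, 0, 0, 0.05, 0, 0, 0],
    [0.7, 0, 0, 0.04, 0, 0, 0],
    [0.7, -0.033, -0.042, 0, 0, 0, 0],
    [0.7, -0.033, -0.042, 0, 0, 0, 0],
    [0.7, -0.033, -0.042, 0, 0, 0, 0],
    [0.7, -0.034, -0.042, 0, 0, 0, 0],
    [0.7, -0.034, -0.042, 0, 0, 0, 0],
    [0.7, -0.034, -0.042, 0, 0, 0, 0],
    [0.7, 0, 0, 0, 0, 0, 0],
    [0.7, 0, 0, 0, 0, 0, 0]
  ]
}}

```text
time_s: 19.35
tcp_pos: [0.4301, -0.2842, 0.1329]
eef_rot: [-180.0, -0.0, -45.1]
contact_force: [0.5, -0.2, 0.3]
gripper_width: 0.0746
gripper_force: 0.0
```

```bash
python3 - <<'E'
from h import *
c=cap('top','t4.png')
print(disc(c,280,213,.082)); print(disc(c,255,238,.036)); print(disc(c,304,190,.036)); print(disc(c,409,272,.022))
E
```

```text
(array([0.56997574, 0.02924618, 0.082     ]), (280.0, 212.7435760498047), (8.71667194366455, 9.022623062133789), np.float64(0.08261028438210784))
(array([0.51136133, 0.08812496, 0.036     ]), (255.61607360839844, 238.01783752441406), (16.224594116210938, 16.36421775817871), np.float64(0.03636546850913329))
(array([ 0.62966417, -0.0317934 ,  0.036     ]), (304.8692321777344, 189.25257873535156), (21.828739166259766, 21.985822677612305), np.float64(0.03615493534617987))
None
```

View pics/t4.png

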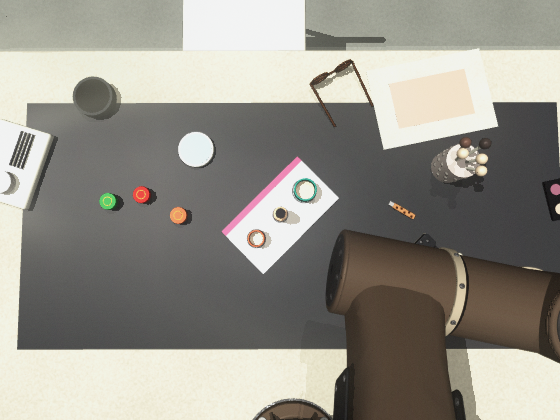

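All three stand on their rings: teal (304,190), bottle (280,213), copper (256,238). Now the teal lid.

>>> {"name": "move_arm", "arguments": {
  "plan": [
    [0.7, -0.001, 0.001, -0.04, 0, 0, 0],
    [0.7, 0, 0, -0.04, 0, 0, 0],
    [0.7, 0, 0, -0.025, 0, 0, 0],
    [0.7, 0, 0, -0.012, 0, 0, 0],
    [0.7, 0, 0, -0.006, 0, 0, 0],
    [0.7, 0, 0, 0, 0, 0, 0],
    [0, 0, 0, 0, 0, 0, 0],
    [0, 0, 0, 0, 0, 0, 0],
    [0, 0, 0, 0, 0, 0, 0],
    [0, 0, 0, 0, 0, 0, 0],
    [0, 0, 0, 0, 0, 0, 0]
  ],
  "force": 12
}}

```text
time_s: 20.78
tcp_pos: [0.4294, -0.283, 0.0101]
eef_rot: [-180.0, -0.0, -45.0]
contact_force: [-1.8, 0.4, 5.2]
gripper_width: 0.0556
gripper_force: 12.0
```

>>> {"name": "move_arm", "arguments": {
  "plan": [
    [0, 0, 0, 0.03, 0, 0, 0],
    [0, 0, 0, 0.04, 0, 0, 0],
    [0, 0, 0, 0.04, 0, 0, 0],
    [0, 0.033, 0.042, 0, 0, 0, 0],
    [0, 0.033, 0.042, 0, 0, 0, 0],
    [0, 0.033, 0.042, 0, 0, 0, 0],
    [0, 0.034, 0.042, 0, 0, 0, 0],
    [0, 0.034, 0.042, 0, 0, 0, 0],
    [0, 0.0335, 0.0415, 0, 0, 0, 0],
    [0, 0, 0, 0, 0, 0, 0],
    [0, 0, 0, 0, 0, 0, 0],
    [0, 0, 0, 0, 0, 0, 0]
  ]
}}

```text
time_s: 22.28
tcp_pos: [0.6288, -0.0322, 0.1195]
eef_rot: [180.0, 0.0, -45.1]
contact_force: [-0.5, -0.6, 0.2]
gripper_width: 0.0558
gripper_force: 12.0
```

>>> {"name": "move_arm", "arguments": {
  "plan": [
    [0, 0.001, 0.0005, -0.03, 0, 0, 0],
    [0, 0, 0, -0.025, 0, 0, 0],
    [0, 0, 0, -0.01, 0, 0, 0],
    [0, 0, 0, -0.006, 0, 0, 0],
    [0, 0, 0, -0.005, 0, 0, 0],
    [0, 0, 0, -0.004, 0, 0, 0],
    [0, 0, 0, -0.002, 0, 0, 0],
    [0, 0, 0, 0, 0, 0, 0],
    [0, 0, 0, 0, 0, 0, 0]
  ]
}}

```text
time_s: 23.4
tcp_pos: [0.6306, -0.0308, 0.0382]
eef_rot: [-180.0, -0.0, -45.0]
contact_force: [-2.5, 0.1, 6.3]
gripper_width: 0.0555
gripper_force: 12.0
```

>>> {"name": "move_arm", "arguments": {
  "plan": [
    [0.5, 0, 0, 0, 0, 0, 0],
    [0.5, 0, 0, 0, 0, 0, 0],
    [0.5, 0, 0, 0, 0, 0, 0],
    [0.5, 0, 0, 0.03, 0, 0, 0],
    [0.5, 0, 0, 0.05, 0, 0, 0],
    [0.5, 0, 0, 0.05, 0, 0, 0],
    [0.5, -0.009, 0.044, 0, 0, 0, 0],
    [0.5, -0.009, 0.044, 0, 0, 0, 0],
    [0.5, -0.009, 0.044, 0, 0, 0, 0],
    [0.5, -0.009, 0.044, 0, 0, 0, 0],
    [0.5, -0.009, 0.045, 0, 0, 0, 0],
    [0.5, -0.009, 0.045, 0, 0, 0, 0],
    [0.5, -0.008, 0.045, 0, 0, 0, 0],
    [0.5, 0, 0, 0, 0, 0, 0],
    [0.5, 0, 0, 0, 0, 0, 0]
  ]
}}

```text
time_s: 25.28
tcp_pos: [0.5682, 0.28, 0.1672]
eef_rot: [180.0, 0.0, -45.0]
contact_force: [-0.2, 0.4, -1.5]
gripper_width: 0.0659
gripper_force: 0.0
```

```bash
python3 - <<'E'
from h import *
c=cap('top','t5.png')
print(disc(c,280,213,.082)); print(disc(c,255,238,.036)); print(disc(c,304,188,.050)); print(disc(c,178,215,.022))
E
```

```text
(array([0.56997574, 0.02924618, 0.082     ]), (280.0, 212.7435760498047), (8.71667194366455, 9.022623062133789), np.float64(0.08253727340344984))
(array([0.51136133, 0.08812496, 0.036     ]), (255.61607360839844, 238.01783752441406), (16.224594116210938, 16.36421775817871), np.float64(0.03642552308824304))
(array([ 0.62966585, -0.03217712,  0.05      ]), (305.44232177734375, 188.5784149169922), (22.294639587402344, 22.59935188293457), np.float64(0.05076223678617914))
(array([0.57589069, 0.27565412, 0.022     ]), (179.9635467529297, 211.87887573242188), (8.595098495483398, 14.921683311462402), np.float64(0.022461364262848327))
```

View pics/t5.png

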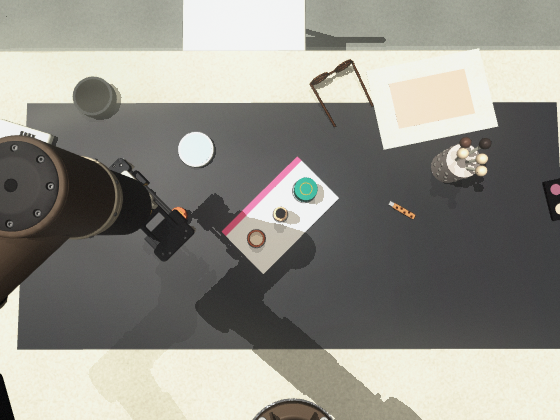

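The teal lid is seated at (305,188), with its top at about 50 mm. The copper lid (178,215) is partly hidden under the gripper but hasn't moved.

>>> {"name": "move_arm", "arguments": {
  "plan": [
    [0.5, 0, 0.0003, -0.045, 0, 0, 0],
    [0.5, 0, 0, -0.045, 0, 0, 0],
    [0.5, 0, 0, -0.04, 0, 0, 0],
    [0.5, 0, 0, -0.017, 0, 0, 0],
    [0.5, 0, 0, -0.01, 0, 0, 0],
    [0.5, 0, 0, 0, 0, 0, 0],
    [-0.3, 0, 0, 0, 0, 0, 0],
    [-0.3, 0, 0, 0, 0, 0, 0],
    [-0.3, 0, 0, 0, 0, 0, 0],
    [-0.3, 0, 0, 0, 0, 0, 0],
    [-0.3, 0, 0, 0, 0, 0, 0],
    [-0.3, 0, 0, 0, 0, 0, 0]
  ],
  "force": 12
}}

```text
time_s: 26.82
tcp_pos: [0.5689, 0.2808, 0.0113]
eef_rot: [-179.9, -0.0, -45.0]
contact_force: [-0.7, 0.5, 6.2]
gripper_width: 0.0414
gripper_force: 12.0
```

>>> {"name": "move_arm", "arguments": {
  "plan": [
    [-0.3, 0, 0, 0.03, 0, 0, 0],
    [-0.3, 0, 0, 0.05, 0, 0, 0],
    [-0.3, -0.011, -0.038, 0.02, 0, 0, 0],
    [-0.3, -0.012, -0.038, 0, 0, 0, 0],
    [-0.3, -0.011, -0.038, 0, 0, 0, 0],
    [-0.3, -0.012, -0.038, 0, 0, 0, 0],
    [-0.3, -0.011, -0.0395, 0, 0, 0, 0],
    [-0.3, 0, 0, 0, 0, 0, 0],
    [-0.3, 0, 0, 0, 0, 0, 0],
    [-0.3, 0, 0, 0, 0, 0, 0]
  ]
}}

```text
time_s: 28.08
tcp_pos: [0.5118, 0.0896, 0.1105]
eef_rot: [-180.0, -0.0, -45.0]
contact_force: [0.1, 0.7, -1.4]
gripper_width: 0.0411
gripper_force: 12.0
```

>>> {"name": "move_arm", "arguments": {
  "plan": [
    [-0.3, -0.0003, -0.0008, -0.025, 0, 0, 0],
    [-0.3, 0, 0, -0.02, 0, 0, 0],
    [-0.3, 0, 0, -0.01, 0, 0, 0],
    [-0.3, 0, 0, -0.006, 0, 0, 0],
    [-0.3, 0, 0, -0.005, 0, 0, 0],
    [-0.3, 0, 0, -0.004, 0, 0, 0],
    [-0.3, 0, 0, -0.0015, 0, 0, 0],
    [-0.3, 0, 0, 0, 0, 0, 0],
    [-0.3, 0, 0, 0, 0, 0, 0]
  ]
}}

```text
time_s: 29.2
tcp_pos: [0.5114, 0.0882, 0.0393]
eef_rot: [-180.0, -0.0, -45.0]
contact_force: [1.6, 0.5, 1.9]
gripper_width: 0.041
gripper_force: 12.0
```

Release, rise and retreat toward +y.

>>> {"name": "move_arm", "arguments": {
  "plan": [
    [0.3, 0, 0, 0, 0, 0, 0],
    [0.3, 0, 0, 0, 0, 0, 0],
    [0.3, 0, 0, 0, 0, 0, 0],
    [0.3, 0, 0, 0.03, 0, 0, 0],
    [0.3, 0, 0, 0.05, 0, 0, 0],
    [0.3, 0, 0, 0.05, 0, 0, 0],
    [0.3, 0, 0.05, 0.02, 0, 0, 0],
    [0.3, 0, 0.05, 0, 0, 0, 0],
    [0.3, 0, 0.05, 0, 0, 0, 0],
    [0.3, 0, 0.05, 0, 0, 0, 0],
    [0.3, 0, 0.05, 0, 0, 0, 0],
    [0.3, 0, 0, 0, 0, 0, 0],
    [0.3, 0, 0, 0, 0, 0, 0]
  ]
}}

```text
time_s: 30.82
tcp_pos: [0.5108, 0.3379, 0.1886]
eef_rot: [179.9, -0.0, -45.0]
contact_force: [0.6, -1.3, 0.5]
gripper_width: 0.0571
gripper_force: 0.0
```

```bash
python3 - <<'E'
from h import *
c=cap('top'); s=cap('scene')
print(disc(c,280,213,.082)); print(disc(c,255,237,.050)); print(disc(c,304,188,.050))
B=lambda a:cv2.cvtColor(a,cv2.COLOR_RGB2BGR)
cv2.imwrite('pics/f.png',np.hstack([cv2.resize(B(c['img'])[145:285,210:350],(400,400)),cv2.resize(B(s['img'])[150:260,230:340],(400,400))]))
E
```

```text
(array([0.56997574, 0.02924618, 0.082     ]), (280.0, 212.7435760498047), (8.71667194366455, 9.022623062133789), np.float64(0.08244544206801442))
(array([0.50973428, 0.08744314, 0.05      ]), (255.5570068359375, 238.777099609375), (16.600570678710938, 16.798891067504883), np.float64(0.0506071713253757))
(array([ 0.62973673, -0.03219445,  0.05      ]), (305.4493408203125, 188.54904174804688), (22.321273803710938, 22.51202964782715), np.float64(0.05066137968260054))
```

View pics/f.png

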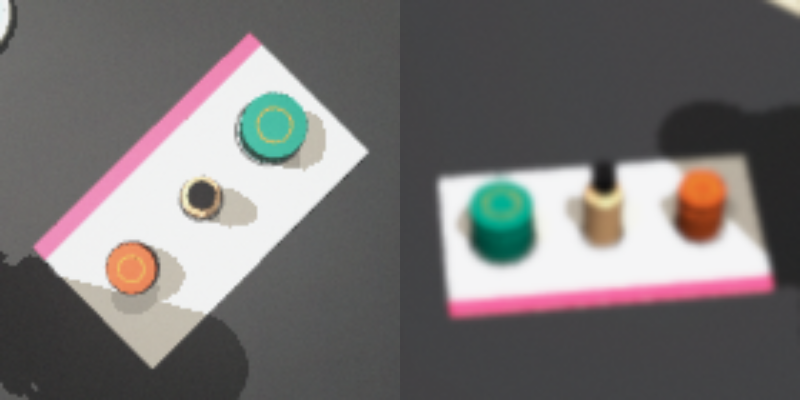

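Both views show each pot closed and level, with the lid tops about 50 mm up. The teal pot, bottle and copper pot stand on their rings within about 2 mm, and the arm is clear.

```bash
python3 -c "
from h import *
print(workorder.close_job())"
```

```text
the job is handed in; nothing more can be done
None
```

The job is handed in: by the last camera check the teal pot, bottle and copper pot stand on the left, middle and right rings (within about 2 mm), both pots are fully lidded, and the bystanders were not touched; no verdict was returned.

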